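Re-seat three casting flasks on their own firebrick pads

TASK

The three steel casting flasks are standing on each other's round firebrick pads: put each one upright in the middle of its own pad, the smallest flask on the smallest pad, the middle one on the middle-sized pad and the largest on the largest. Use the empty square tile to park one on the way, but never stand a flask on the bare bench, and set them down gently without tipping or dropping them. Leave the bottle, the clay crucible and the steel cup where they stand.

Things in the scene. Friction and masses are not known exactly. Their poses are not given: they have to be found in the camera images.
- flask_small: plaster-filled steel casting flask: an upright plain steel cylinder, white plaster top with a small dark sprue hole in its middle, the smallest of three: diameter 34 mm, height 50 mm, about 0.15 kg. Starts standing upright near the middle of a pad that is not its own. Origin: centre of its underside; z up along its axis.
- flask_medium: plaster-filled steel casting flask: an upright plain steel cylinder, white plaster top with a small dark sprue hole in its middle, the middle-sized of three: diameter 46 mm, height 64 mm, about 0.3 kg. Starts standing upright near the middle of a pad that is not its own. Origin: centre of its underside; z up along its axis.
- flask_large: plaster-filled steel casting flask: an upright plain steel cylinder, white plaster top with a small dark sprue hole in its middle, the largest of three: diameter 60 mm, height 78 mm, about 0.6 kg. Starts standing upright near the middle of a pad that is not its own. Origin: centre of its underside; z up along its axis.
- pad_small: flat round pad of pale firebrick, fixed to the bench, the smallest of three: diameter 80 mm, 18 mm thick, flat top without rim; the smallest flask belongs on it. Origin: centre of its underside, on the bench (z = 0); its top is 18 mm above that.
- pad_medium: flat round pad of pale firebrick, fixed to the bench, the middle-sized of three: diameter 105 mm, 18 mm thick, flat top without rim; the middle-sized flask belongs on it. Origin: centre of its underside, on the bench (z = 0); its top is 18 mm above that.
- pad_large: flat round pad of pale firebrick, fixed to the bench, the largest of three: diameter 130 mm, 18 mm thick, flat top without rim; the largest flask belongs on it. Origin: centre of its underside, on the bench (z = 0); its top is 18 mm above that.
- spare_tile: the only square one: a pale firebrick tile, 110 x 110 mm, 18 mm thick, flat top, fixed to the bench, empty at the start: the free spot to park a flask on. Origin: centre of its underside, on the bench; its top is 18 mm above that.
- bottle: bystander, leave alone: small amber glass bottle with a black cap, 42 mm across, 95 mm high, standing loose among the pads. Origin: centre of its underside; z up.
- crucible: bystander, leave alone: small brown clay bowl, 56 mm across the rim, 42 mm high, standing loose among the pads. Origin: centre of its underside; z up.
- cup: bystander, leave alone: small dark steel cup, 50 mm across the rim, 60 mm high, standing loose among the pads. Origin: centre of its underside; z up.
Things that resemble listed ones, but are neither listed nor needed, are in the scene too. Leave any blue look-alike of the flask_small alone.

How it is judged:
By the outcome, as a careful person would: the job done as asked, in the order asked, and still so for the second after the job is handed in, with the robot touching nothing.
It also fails if it takes over 120 s, if anything falls off the work surface, if the arm or the gripper's body presses on something with over 40 N, if the wrist force passes 120 N, or if a joint passes its speed limit or range.

ROBOT

A 6-joint arm with a two-finger parallel gripper is mounted at the origin on the work surface. World frame = base frame: x ahead of the robot, y to its left, z up, the work surface at z = 0. Lengths are in mm, angles in rad, forces in N, time in s.
With the tool pointing down it reaches from about 225 to 875 mm from the base axis. Payload 3.4 kg.
Tool frame: the origin (TCP) lies at the very end of the fingers, on their centre line; the grasp point (between the pads) lies 19 mm behind it (ctrl.pinch_z is the distance from the TCP to the grasp point, in mm); z points along the fingers, y is the line along which they close (so a half turn about z gives the same grasp; the last joint's range is limited). The gripper opens to 85 mm and grips with 20 to 120 N. Pads are 22 mm wide; open, the fingers measure 114 mm over their backs; the gripper's body (76 mm by 85 mm) begins 54 mm behind the grasp point. The pads swing forward as they close: fully open they stand 13 mm farther back than shut.
Start: joints at [1.066, 0.276, 1.505, -0, 1.361, -0.121], TCP at [215.326, 533.196, 231.328] pointing down, gripper open.
Joint ranges: [-2.89, 2.89], [-0.75, 2.08], [0.22, 2.7], [-1.18, 4.32], [0.11, 2.71], [-2.7, 2.7]. Speed limits (rad/s): [2.57, 2.57, 3.14, 3.14, 3.14, 3.14].

INTERFACE

Orientations are given as a 3x3 rotation matrix whose columns are the frame's x, y, z axes.
In Python, from cell import ctrl gives the robot as it stands.
- The arm moves only by the tool carry_out, never from a script. Its argument "rows" is a list of rows, each a list of 7 numbers: the turn, a rotation vector about the tool's x, y, z in rad, then the shift along the tool's x, y, z in m, then the closure, from -1 (fully open) to 1 (shut). A call has 1 to 8 rows; each row is the pose to reach, as a shift and turn from the pose commanded when the call began, along the tool's axes at that moment; what a row does not reach only later rows make up. A row lasts 1/10 s, in which the tool goes at most 50 mm and 8.59 degrees, less where a joint would pass 70% of its speed; a pose out of reach is approached as far as the arm can. A call with a gripper value outside its range is refused whole. The fingers move at their own pace and stop on an object; "grip_force" is the grip in N (left out, the last holds). Time passes only in rows, so rows that repeat a pose let the fingers close. It gives the time, the measured TCP pose, the force, the opening and the grip force at its end, in the units of the state.
- ctrl.read_state(): the state, without advancing time (a new reading comes with each control period).
- ctrl.snapshot(name): name is "side" or "top" or "wrist"; returns a dict with "frame" (420x560x3 uint8, red, green, blue), "depth" (420x560 float32, mm along the optical axis (not along the pixel's ray), 0 where there is no reading), "camera_matrix" (3x3 intrinsics, pixels), "R" (3x3) and "t" (3): a world point X has camera coordinates R X + t. Camera axes: x right, y down, z forward; pixel columns grow to the right and rows downward; lengths in mm; the calibration is good to about 2 mm. A picture is of the moment at which its call begins.
- ctrl.finish_job(): hands the job in; it is judged then, once.
Trained networks look in a picture, given as the dict that the camera call returned (one of the last four; its "shot" number tells which), for a name from the list of things; names that differ only in an ending like _2 or _b are one class to them, and where a whole thing is asked for, a point or a joint stands for the part that bears it (a point fixed in the world has none). Each returns a list of dicts, best first, with "p" (0 to 1); they miss things now and then, are a little off and sometimes report something else, mostly with a low value. They report only what shows in the picture. A call takes as long as a camera call. They do not tell look-alikes from the thing itself.
- ctrl.trace(picture, label): "region" (420x560 bool, what is visible of it) and "pixel" ([column, row] in pixels, amid what is visible of it).
The state is a dict: "time_s": time; "q": joint angles; "dq": joint speeds; "joint_efforts": joint torques, N m; "tcp_pos": TCP position; "ee_rot": TCP orientation; "force": force on the tool from outside, world axes, zero at the start; "ft_torque": the same for the moment, N m; "finger_gap": opening from 0.0 (shut) to 1.0 (fully open); "finger_force": force on a finger pad.
Only numpy, scipy, OpenCV 4.12 (cv2) and the standard library are available. Lean on these libraries where they do the work, as an engineer would, in place of code of your own. Each camera call takes 0.05 s, during which the arm holds its last target. There are 200 camera calls.

## Working session

There is one attempt and no reset: what is moved stays moved. The work goes in short steps, Python scripts to look and compute and a tool call to move; the robot and the scene stay as the last step left them, time stands still between calls to the robot, and variables do not carry over. Pictures are saved under pics/ and viewed, at most 14 in all, crops included, and the job is handed in when it is done.

Besides the shell and the picture viewer there is one more tool, called after "Emit:" as name([rows], argument=value, ...), one row to a line, values as JSON. carry_out: Moves the arm, as the interface text tells. Its arguments: {"type":"object","properties":{"rows":{"type":"array","items":{"type":"array","items":{"type":"number"}}},"grip_force":{"type":"number"}},"required":["rows"]}

```bash
mkdir -p pics; ls
cat > h.py <<'E'
import numpy as np, cv2
from cell import ctrl
def w(p,mask):
    v,u=np.nonzero(mask&(p["depth"]>0)); d=p["depth"][v,u]
    K=np.array(p["camera_matrix"]); c=np.stack([(u-K[0,2])/K[0,0]*d,(v-K[1,2])/K[1,1]*d,d],1)
    return (c-np.array(p["t"]))@np.array(p["R"])
def save(p,n): cv2.imwrite(f"pics/{n}.png",cv2.cvtColor(p["frame"],cv2.COLOR_RGB2BGR))
E
python3 - <<'E'
from h import *
s=ctrl.read_state();print(s["tcp_pos"],s["ee_rot"],s["finger_gap"],s["time_s"])
for cam in("top","side"):
    p=ctrl.snapshot(cam);save(p,cam+"0")
    print(cam, -np.array(p["R"]).T@np.array(p["t"]))
    for l in "flask_small flask_medium flask_large pad_small pad_medium pad_large spare_tile bottle crucible cup".split():
        for r in ctrl.trace(p,l)[:4]:
            if r["p"]<.2: continue
            X=w(p,r["region"]); 
            if len(X)<5: continue
            zt=np.percentile(X[:,2],95); T=X[X[:,2]>zt-6]
            (cx,cy),rad=cv2.minEnclosingCircle(T[:,:2].astype(np.float32))
            print(l,round(r["p"],2),np.round(r["pixel"]),len(X),"ztop",round(zt),"c",round(cx),round(cy),"d",round(2*rad),"med",np.median(T[:,:2],0).round())
E
```

```text
pics
[215.06445649 532.67981125 230.42796879] [[-9.27233685e-01  3.74482190e-01 -8.84603965e-04]
 [ 3.74483174e-01  9.27232290e-01 -1.62221952e-03]
 [ 2.12741041e-04 -1.83544589e-03 -9.99998293e-01]] 1.0000492140221147 0.0
top [451.16320301 -78.73462215 847.73597324]
flask_small 0.86 [414. 284.] 346 ztop 52 c 357 -352 d 34 med [ 358. -352.]
flask_small 0.72 [452. 238.] 351 ztop 52 c 459 -431 d 34 med [ 459. -430.]
flask_small 0.53 [401. 234.] 298 ztop 70 c 459 -320 d 34 med [ 461. -320.]
flask_medium 0.55 [130. 161.] 647 ztop 83 c 616 244 d 47 med [615. 243.]
flask_large 0.73 [301. 165.] 848 ztop 98 c 602 -110 d 59 med [ 601. -111.]
pad_small 0.79 [292. 180.] 351 ztop 20 c 600 -107 d 79 med [579. -90.]
pad_small 0.4 [211. 159.] 443 ztop 95 c 619 75 d 20 med [619.  74.]
pad_medium 0.77 [392. 228.] 1583 ztop 20 c 462 -322 d 105 med [ 464. -318.]
pad_large 0.86 [144. 171.] 2037 ztop 19 c 612 244 d 130 med [599. 232.]
spare_tile 0.7 [227. 239.] 2639 ztop 19 c 452 44 d 151 med [451.  44.]
spare_tile 0.31 [394. 227.] 1647 ztop 20 c 462 -322 d 105 med [ 464. -318.]
bottle 0.71 [212. 160.] 4
[... 760 characters left out ...]
71 [251. 214.] 405 ztop 17 c 598 -101 d 80 med [581. -81.]
pad_medium 0.78 [355. 200.] 757 ztop 17 c 459 -316 d 108 med [ 450. -302.]
pad_large 0.79 [115. 282.] 2589 ztop 18 c 609 248 d 132 med [591. 264.]
pad_large 0.37 [358. 184.] 340 ztop 67 c 460 -315 d 36 med [ 457. -311.]
spare_tile 0.65 [248. 268.] 2625 ztop 18 c 451 48 d 152 med [445.  54.]
spare_tile 0.51 [113. 282.] 2578 ztop 18 c 609 248 d 132 med [591. 264.]
bottle 0.74 [180. 225.] 811 ztop 92 c 618 81 d 21 med [614.  83.]
crucible 0.74 [314. 225.] 518 ztop 41 c 438 -111 d 57 med [ 437. -110.]
crucible 0.46 [360. 184.] 299 ztop 67 c 460 -314 d 36 med [ 457. -310.]
cup 0.73 [303. 166.] 409 ztop 57 c 641 -316 d 53 med [ 641. -313.]
```

View pics/top0.png

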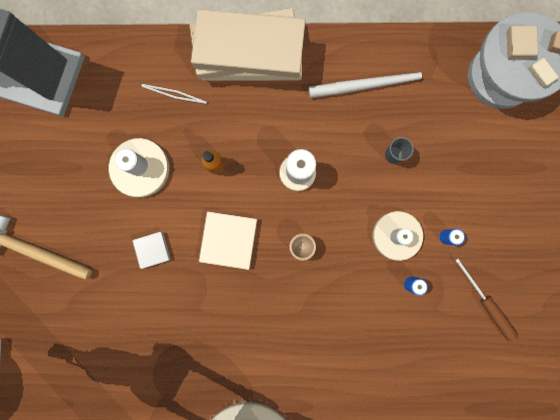

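View pics/side0.png

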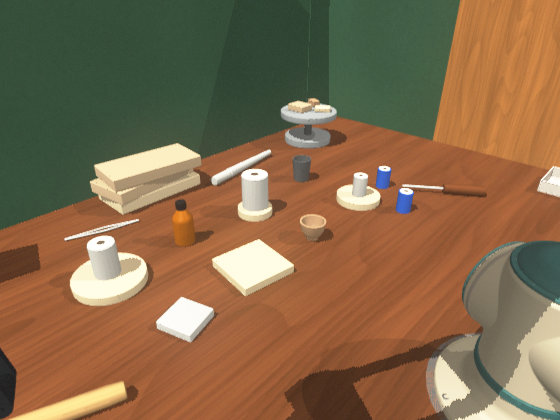

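The pictures show the medium flask on the large pad (139,167), the large flask on the small pad (299,170) and the small flask on the medium pad (398,236). The blue look-alikes are at (452,238) and (417,287). I'll park the small flask first, and start by squaring the tool up with the world axes.

Emit:
carry_out([
  [0, 0, -0.3838, -0.222, -0.284, 0, -1],
  [0, 0, -0.3838, -0.222, -0.284, 0, -1],
  [0, 0, -0.3838, -0.222, -0.284, 0, -1],
  [0, 0, -0.3838, -0.222, -0.284, 0, -1],
  [0, 0, -0.3838, -0.222, -0.284, 0, -1],
  [0, 0, -0.3838, -0.222, -0.284, 0, -1],
  [0, 0, -0.3838, -0.222, -0.284, 0, -1],
  [0, 0, -0.3838, -0.222, -0.284, 0, -1],
])

```text
time_s: 1.9
tcp_pos: [315.5, 182.6, 231.6]
ee_rot: [[-1.0, 0.005, 0.001], [0.005, 1.0, -0.002], [-0.001, -0.002, -1.0]]
force: [0.0, 0.6, -0.1]
finger_gap: 0.999
finger_force: 0.0
```

Emit:
carry_out([
  [0, 0, 0, -0.1, -0.35, 0, -1],
  [0, 0, 0, -0.1, -0.35, 0, -1],
  [0, 0, 0, -0.1, -0.35, 0, -1],
  [0, 0, 0, -0.1, -0.35, 0, -1],
  [0, 0, 0, -0.1, -0.35, 0, -1],
  [0, 0, 0, -0.1, -0.35, 0, -1],
  [0, 0, 0, -0.1, -0.35, 0, -1],
  [0, 0, 0, -0.1, -0.35, 0, -1],
])

```text
time_s: 2.7
tcp_pos: [416.4, -168.3, 231.4]
ee_rot: [[-1.0, 0.004, 0.002], [0.004, 1.0, -0.003], [-0.002, -0.003, -1.0]]
force: [0.3, -0.1, 0.2]
finger_gap: 1.004
finger_force: 0.0
```

Emit:
carry_out([
  [0, 0, 0, -0.044, -0.155, 0, -1],
  [0, 0, 0, -0.044, -0.155, 0, -1],
  [0, 0, 0, -0.044, -0.155, 0, -1],
  [0, 0, 0, -0.044, -0.155, 0, -1],
  [0, 0, 0, -0.044, -0.155, 0, -1],
  [0, 0, 0, -0.044, -0.155, 0, -1],
])

```text
time_s: 3.3
tcp_pos: [458.3, -316.6, 231.0]
ee_rot: [[-1.0, -0.0, -0.001], [-0.0, 1.0, 0.002], [0.001, 0.002, -1.0]]
force: [-0.8, 0.0, -0.4]
finger_gap: 1.0
finger_force: 0.0
```

```bash
cat >> h.py <<'E'
def look(cam,labels,n=None,show=3):
    p=ctrl.snapshot(cam)
    if n: save(p,n)
    for l in labels:
        for r in ctrl.trace(p,l)[:show]:
            X=w(p,r["region"])
            if r["p"]<.2 or len(X)<30: continue
            zt=np.percentile(X[:,2],95); T=X[abs(X[:,2]-zt)<5]
            (cx,cy),rad=cv2.minEnclosingCircle(T[:,:2].astype(np.float32))
            print(cam,l,round(r["p"],2),np.round(r["pixel"]),"zt %.0f c %.1f %.1f d %.0f"%(zt,cx,cy,2*rad))
    return p
E
python3 - <<'E'
from h import *
s=ctrl.read_state();print(s["tcp_pos"],s["ee_rot"],s["time_s"])
look("wrist",["flask_small","pad_medium"],"w1")
look("top",["flask_small","pad_medium"])
look("side",["flask_small","pad_medium"])
E
```

```text
[ 458.29365629 -316.55895801  230.97561494] [[-9.99999348e-01 -3.34841096e-04 -1.09168041e-03]
 [-3.37286617e-04  9.99997433e-01  2.24072956e-03]
 [ 1.09092732e-03  2.24109631e-03 -9.99996894e-01]] 3.3
wrist flask_small 0.9 [184. 188.] zt 52 c 459.1 -429.0 d 34
wrist flask_small 0.84 [281. 194.] zt 70 c 459.2 -318.3 d 34
wrist flask_small 0.65 [252.  98.] zt 53 c 357.1 -350.6 d 34
wrist pad_medium 0.61 [273. 174.] zt 20 c 461.3 -319.9 d 105
top flask_small 0.57 [417. 283.] zt 52 c 357.2 -352.3 d 34
top flask_small 0.49 [393. 234.] zt 68 c 460.1 -308.9 d 22
top pad_medium 0.67 [392. 233.] zt 20 c 462.3 -321.7 d 104
top pad_medium 0.63 [213. 161.] zt 95 c 619.3 74.9 d 20
side flask_small 0.66 [359. 184.] zt 67 c 458.6 -314.5 d 34
side flask_small 0.54 [182. 226.] zt 92 c 617.1 81.3 d 23
side pad_medium 0.74 [350. 199.] zt 17 c 465.5 -311.3 d 106
```

View pics/w1.png

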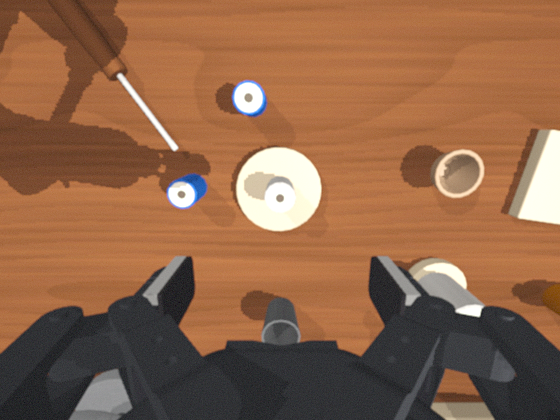

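The wrist picture shows the small flask top at (281,194), right under the gripper. The blue look-alikes at (184,188) and (249,97) are clear of the fingers. Next I'll descend and grip.

Emit:
carry_out([
  [0, 0, 0, 0, 0, 0.045, -1],
  [0, 0, 0, 0, 0, 0.09, -1],
  [0, 0, 0, 0, 0, 0.13, -1],
  [0, 0, 0, 0, 0, 0.16, -1],
  [0, 0, 0, 0, 0, 0.18, -1],
  [0, 0, 0, 0, 0, 0.195, -1],
  [0, 0, 0, 0, 0, 0.203, -1],
  [0, 0, 0, 0, 0, 0.203, -1],
], grip_force=40)

```text
time_s: 4.55
tcp_pos: [458.3, -317.8, 27.4]
ee_rot: [[-1.0, -0.0, -0.002], [-0.0, 1.0, 0.002], [0.002, 0.002, -1.0]]
force: [-0.6, -0.6, 0.7]
finger_gap: 1.005
finger_force: 0.0
```

Emit:
carry_out([
  [0, 0, 0, 0, 0, 0, 0],
  [0, 0, 0, 0, 0, 0, 0.2],
  [0, 0, 0, 0, 0, 0, 0.4],
  [0, 0, 0, 0, 0, 0, 1],
  [0, 0, 0, 0, 0, 0, 1],
  [0, 0, 0, 0, 0, 0, 1],
  [0, 0, 0, 0, 0, 0, 1],
  [0, 0, 0, 0, 0, 0, 1],
])

```text
time_s: 5.35
tcp_pos: [459.3, -318.6, 29.2]
ee_rot: [[-1.0, 0.0, 0.001], [0.0, 1.0, -0.001], [-0.001, -0.001, -1.0]]
force: [-0.7, 0.3, 6.6]
finger_gap: 0.389
finger_force: 39.8
```

Emit:
carry_out([
  [0, 0, 0, 0, 0, -0.005, 1],
  [0, 0, 0, 0, 0, -0.02, 1],
  [0, 0, 0, 0, 0, -0.045, 1],
  [0, 0, 0, 0, 0, -0.075, 1],
  [0, 0, 0, 0, 0, -0.1, 1],
  [0, 0, 0, 0, 0, -0.115, 1],
  [0, 0, 0, 0, 0, -0.12, 1],
  [0, 0, 0, 0, 0, -0.12, 1],
])

```text
time_s: 6.15
tcp_pos: [458.8, -318.3, 148.5]
ee_rot: [[-1.0, -0.0, 0.0], [-0.0, 1.0, -0.0], [-0.0, -0.0, -1.0]]
force: [-0.1, -1.1, -3.8]
finger_gap: 0.388
finger_force: 40.0
```

Emit:
carry_out([
  [0, 0, 0, 0, 0.01, 0, 1],
  [0, 0, 0, 0, 0.03, 0, 1],
  [0, 0, 0, 0, 0.06, 0, 1],
  [0, 0, 0, 0, 0.095, 0, 1],
  [0, 0, 0, 0, 0.13, 0, 1],
  [0, 0, 0, 0, 0.155, 0, 1],
  [0, 0, 0, 0, 0.175, 0, 1],
  [0, 0, 0, 0, 0.182, 0, 1],
])

```text
time_s: 6.95
tcp_pos: [457.1, -132.6, 147.4]
ee_rot: [[-1.0, -0.003, -0.003], [-0.003, 1.0, 0.002], [0.003, 0.002, -1.0]]
force: [0.5, 0.5, -2.2]
finger_gap: 0.391
finger_force: 40.1
```

Emit:
carry_out([
  [0, 0, 0, 0, 0.01, 0, 1],
  [0, 0, 0, 0.002, 0.03, 0, 1],
  [0, 0, 0, 0.004, 0.06, 0, 1],
  [0, 0, 0, 0.007, 0.095, 0, 1],
  [0, 0, 0, 0.007, 0.13, 0, 1],
  [0, 0, 0, 0.007, 0.155, 0, 1],
  [0, 0, 0, 0.007, 0.175, 0, 1],
  [0, 0, 0, 0.007, 0.182, 0, 1],
])

```text
time_s: 7.75
tcp_pos: [451.5, 47.2, 148.1]
ee_rot: [[-1.0, -0.001, -0.0], [-0.001, 1.0, 0.001], [0.0, 0.001, -1.0]]
force: [0.1, 0.4, -2.0]
finger_gap: 0.392
finger_force: 40.2
```

Run:
```python
from h import *
look("wrist",["flask_small","spare_tile"],"w2")
look("side",["flask_small","spare_tile"])
```

```text
wrist flask_small 0.63 [280. 286.] zt 189 c 451.5 46.4 d 34
wrist spare_tile 0.81 [277. 193.] zt 20 c 450.1 45.8 d 151
side flask_small 0.77 [254. 192.] zt 186 c 450.5 42.9 d 38
side flask_small 0.62 [381. 179.] zt 49 c 459.5 -424.9 d 36
side flask_small 0.53 [407. 199.] zt 49 c 356.3 -349.0 d 36
side spare_tile 0.94 [246. 268.] zt 18 c 449.2 49.0 d 150
```

View pics/w2.png

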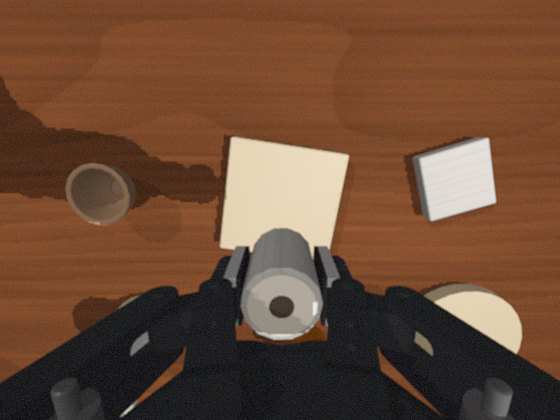

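The flask hangs upright at (282,300) above the tile at (285,195). Lowering it gently.

Emit:
carry_out([
  [0, 0, 0, 0, 0, 0.01, 1],
  [0, 0, 0, 0, 0, 0.035, 1],
  [0, 0, 0, 0, 0, 0.065, 1],
  [0, 0, 0, 0, 0, 0.09, 1],
  [0, 0, 0, 0, 0, 0.106, 1],
  [0, 0, 0, 0, 0, 0.114, 1],
  [0, 0, 0, 0, 0, 0.118, 1],
  [0, 0, 0, 0, 0, 0.118, 1],
])

```text
time_s: 8.85
tcp_pos: [452.1, 45.5, 30.2]
ee_rot: [[-1.0, 0.0, 0.0], [0.0, 1.0, 0.0], [-0.0, 0.0, -1.0]]
force: [-0.4, 0.5, -2.2]
finger_gap: 0.388
finger_force: 40.2
```

Emit:
carry_out([
  [0, 0, 0, 0, 0, 0.001, 1],
  [0, 0, 0, 0, 0, 0.0015, 1],
  [0, 0, 0, 0, 0, 0.002, 1],
  [0, 0, 0, 0, 0, 0.002, 1],
  [0, 0, 0, 0, 0, 0.002, 1],
])

```text
time_s: 9.35
tcp_pos: [452.5, 45.7, 29.2]
ee_rot: [[-1.0, -0.0, 0.002], [-0.0, 1.0, -0.0], [-0.002, -0.0, -1.0]]
force: [-1.2, -1.3, 5.4]
finger_gap: 0.383
finger_force: 40.5
```

Emit:
carry_out([
  [0, 0, 0, 0, 0, 0, 0.2],
  [0, 0, 0, 0, 0, 0, 0.1],
  [0, 0, 0, 0, 0, 0, -0.2],
  [0, 0, 0, 0, 0, 0, -0.6],
  [0, 0, 0, 0, 0, 0, -1],
  [0, 0, 0, 0, 0, 0, -1],
  [0, 0, 0, 0, 0, 0, -1],
  [0, 0, 0, 0, 0, 0, -1],
])

```text
time_s: 10.15
tcp_pos: [451.8, 45.8, 28.3]
ee_rot: [[-1.0, -0.0, 0.0], [-0.0, 1.0, 0.0], [-0.0, 0.0, -1.0]]
force: [-0.5, 0.0, -0.1]
finger_gap: 1.001
finger_force: 0.0
```

Emit:
carry_out([
  [0, 0, 0, 0, 0, -0.01, -1],
  [0, 0, 0, 0, 0, -0.04, -1],
  [0, 0, 0, 0, 0, -0.08, -1],
  [0, 0, 0, 0, 0, -0.12, -1],
  [0, 0, 0, 0, 0, -0.16, -1],
  [0, 0, 0, 0, 0, -0.2, -1],
  [0, 0, 0, 0, 0, -0.203, -1],
])

```text
time_s: 10.85
tcp_pos: [455.0, 45.6, 237.4]
ee_rot: [[-1.0, -0.0, 0.012], [-0.0, 1.0, -0.001], [-0.012, -0.001, -1.0]]
force: [0.1, -0.3, 0.6]
finger_gap: 0.998
finger_force: 0.0
```

Emit:
carry_out([
  [0, 0, 0, -0.025, 0.03, 0, -1],
  [0, 0, 0, -0.05, 0.06, 0, -1],
  [0, 0, 0, -0.075, 0.095, 0, -1],
  [0, 0, 0, -0.1, 0.125, 0, -1],
  [0, 0, 0, -0.125, 0.155, 0, -1],
  [0, 0, 0, -0.15, 0.185, 0, -1],
  [0, 0, 0, -0.163, 0.2, 0, -1],
  [0, 0, 0, -0.163, 0.2, 0, -1],
])

```text
time_s: 11.65
tcp_pos: [615.8, 247.8, 229.9]
ee_rot: [[-1.0, -0.002, -0.001], [-0.002, 1.0, 0.0], [0.001, 0.0, -1.0]]
force: [0.3, 0.4, 0.6]
finger_gap: 0.999
finger_force: 0.0
```

Run:
```python
from h import *
s=ctrl.read_state();print(s["tcp_pos"])
look("wrist",["flask_medium","pad_large"])
look("side",["flask_small","flask_large","pad_small"])
look("top",["flask_large","pad_small"])
```

```text
[615.83452935 247.80542457 229.93479206]
wrist flask_medium 0.79 [283. 192.] zt 85 c 613.9 246.9 d 46
wrist flask_medium 0.53 [283. 170.] zt 20 c 610.1 246.8 d 130
wrist pad_large 0.76 [281. 168.] zt 20 c 610.1 246.7 d 130
side flask_small 0.9 [250. 250.] zt 68 c 452.4 48.0 d 35
side flask_small 0.87 [380. 182.] zt 49 c 455.8 -421.6 d 29
side flask_small 0.61 [405. 201.] zt 49 c 357.5 -348.1 d 35
side flask_large 0.72 [256. 192.] zt 95 c 601.4 -104.8 d 61
side flask_large 0.37 [112. 283.] zt 18 c 610.0 248.9 d 132
side pad_small 0.84 [252. 215.] zt 18 c 597.8 -101.9 d 81
side pad_small 0.21 [355. 199.] zt 17 c 459.1 -318.6 d 109
top flask_large 0.57 [300. 166.] zt 98 c 602.2 -110.4 d 60
top pad_small 0.9 [294. 182.] zt 20 c 600.0 -106.5 d 79
```

Emit:
carry_out([
  [0, 0, 0, 0.001, 0, 0.04, -1],
  [0, 0, 0, 0.001, 0, 0.08, -1],
  [0, 0, 0, 0.001, 0, 0.12, -1],
  [0, 0, 0, 0.001, 0, 0.155, -1],
  [0, 0, 0, 0.001, 0, 0.18, -1],
  [0, 0, 0, 0.001, 0, 0.193, -1],
  [0, 0, 0, 0.001, 0, 0.199, -1],
  [0, 0, 0, 0.001, 0, 0.199, -1],
], grip_force=50)

```text
time_s: 12.95
tcp_pos: [614.1, 245.7, 32.4]
ee_rot: [[-1.0, 0.0, 0.0], [0.0, 1.0, 0.0], [-0.0, 0.0, -1.0]]
force: [0.9, 1.0, -0.4]
finger_gap: 1.002
finger_force: 0.0
```

Emit:
carry_out([
  [0, 0, 0, 0, 0, 0, -0.3],
  [0, 0, 0, 0, 0, 0, -0.1],
  [0, 0, 0, 0, 0, 0, 0.1],
  [0, 0, 0, 0, 0, 0, 1],
  [0, 0, 0, 0, 0, 0, 1],
  [0, 0, 0, 0, 0, 0, 1],
  [0, 0, 0, 0, 0, 0, 1],
])

```text
time_s: 13.65
tcp_pos: [614.9, 246.4, 34.0]
ee_rot: [[-1.0, -0.0, 0.003], [-0.0, 1.0, 0.001], [-0.003, 0.001, -1.0]]
force: [-1.1, 1.2, 5.8]
finger_gap: 0.525
finger_force: 51.5
```

Emit:
carry_out([
  [0, 0, 0, 0, 0, -0.005, 1],
  [0, 0, 0, 0, 0, -0.02, 1],
  [0, 0, 0, 0, 0, -0.045, 1],
  [0, 0, 0, 0, 0, -0.075, 1],
  [0, 0, 0, 0, 0, -0.1, 1],
  [0, 0, 0, 0, 0, -0.115, 1],
  [0, 0, 0, 0, 0, -0.12, 1],
  [0, 0, 0, 0, 0, -0.12, 1],
])

```text
time_s: 14.45
tcp_pos: [613.6, 245.6, 152.3]
ee_rot: [[-1.0, -0.0, -0.0], [-0.0, 1.0, -0.0], [0.0, -0.0, -1.0]]
force: [-0.2, -0.0, -3.4]
finger_gap: 0.528
finger_force: 51.6
```

Emit:
carry_out([
  [0, 0, 0, 0.0026, -0.0097, 0, 1],
  [0, 0, 0, 0.0078, -0.029, 0, 1],
  [0, 0, 0, 0.0156, -0.058, 0, 1],
  [0, 0, 0, 0.0246, -0.0917, 0, 1],
  [0, 0, 0, 0.0337, -0.1256, 0, 1],
  [0, 0, 0, 0.0428, -0.1594, 0, 1],
  [0, 0, 0, 0.0519, -0.1932, 0, 1],
  [0, 0, 0, 0.061, -0.227, 0, 1],
])

```text
time_s: 15.25
tcp_pos: [550.5, 16.1, 151.3]
ee_rot: [[-1.0, 0.0, -0.003], [0.0, 1.0, -0.001], [0.003, -0.001, -1.0]]
force: [0.7, -0.2, -4.2]
finger_gap: 0.525
finger_force: 51.8
```

Emit:
carry_out([
  [0, 0, 0, 0.009, -0.034, 0, 1],
  [0, 0, 0, 0.018, -0.068, 0, 1],
  [0, 0, 0, 0.027, -0.102, 0, 1],
  [0, 0, 0, 0.036, -0.136, 0, 1],
  [0, 0, 0, 0.045, -0.17, 0, 1],
  [0, 0, 0, 0.054, -0.204, 0, 1],
  [0, 0, 0, 0.063, -0.238, 0, 1],
  [0, 0, 0, 0.072, -0.27, 0, 1],
])

```text
time_s: 16.05
tcp_pos: [478.1, -253.1, 151.4]
ee_rot: [[-1.0, 0.001, -0.002], [0.001, 1.0, 0.001], [0.002, 0.001, -1.0]]
force: [0.6, 0.6, -3.0]
finger_gap: 0.527
finger_force: 51.8
```

Emit:
carry_out([
  [0, 0, 0, 0.008, -0.03, 0, 1],
  [0, 0, 0, 0.014, -0.052, 0, 1],
  [0, 0, 0, 0.018, -0.065, 0, 1],
  [0, 0, 0, 0.019, -0.069, 0, 1],
  [0, 0, 0, 0.019, -0.069, 0, 1],
  [0, 0, 0, 0.019, -0.069, 0, 1],
])

```text
time_s: 16.65
tcp_pos: [461.6, -319.1, 152.1]
ee_rot: [[-1.0, -0.0, -0.0], [-0.0, 1.0, 0.001], [0.0, 0.001, -1.0]]
force: [0.4, 0.3, -3.4]
finger_gap: 0.527
finger_force: 51.9
```

Run:
```python
from h import *
s=ctrl.read_state();print(s["tcp_pos"])
look("wrist",["flask_medium","pad_medium"],"w3")
look("top",["flask_medium","pad_medium"])
```

```text
[ 461.6333227  -319.10893548  152.06300309]
wrist flask_medium 0.68 [283. 286.] zt 202 c 460.4 -320.1 d 46
wrist pad_medium 0.86 [280. 188.] zt 20 c 461.5 -320.2 d 105
top flask_medium 0.47 [414. 246.] zt 216 c 461.7 -291.1 d 31
top pad_medium 0.95 [391. 236.] zt 20 c 462.3 -321.4 d 104
```

View pics/w3.png

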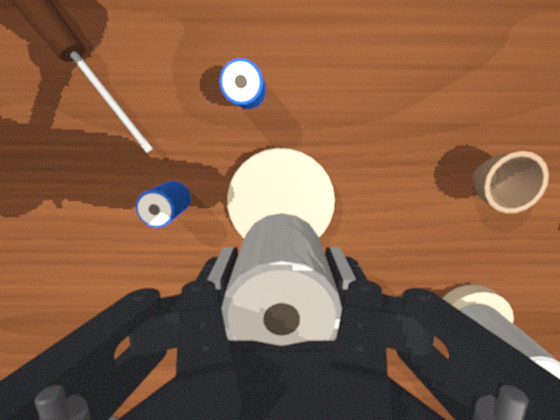

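The flask at (282,300) is upright over the pad at (281,198), within 1 mm of centre. Lowering.

Emit:
carry_out([
  [0, 0, 0, -0.001, 0, 0.01, 1],
  [0, 0, 0, -0.001, 0, 0.035, 1],
  [0, 0, 0, -0.001, 0, 0.065, 1],
  [0, 0, 0, -0.001, 0, 0.09, 1],
  [0, 0, 0, -0.001, 0, 0.106, 1],
  [0, 0, 0, -0.001, 0, 0.114, 1],
  [0, 0, 0, -0.001, 0, 0.118, 1],
  [0, 0, 0, -0.001, 0, 0.118, 1],
])

```text
time_s: 17.75
tcp_pos: [463.1, -320.4, 34.7]
ee_rot: [[-1.0, -0.0, 0.0], [-0.0, 1.0, -0.0], [-0.0, -0.0, -1.0]]
force: [0.5, -0.0, -4.1]
finger_gap: 0.528
finger_force: 52.0
```

Emit:
carry_out([
  [0, 0, 0, 0, 0, 0.001, 1],
  [0, 0, 0, 0, 0, 0.0015, 1],
  [0, 0, 0, 0, 0, 0.002, 1],
  [0, 0, 0, 0, 0, 0.002, 1],
  [0, 0, 0, 0, 0, 0.002, 1],
])

```text
time_s: 18.25
tcp_pos: [463.7, -320.9, 34.0]
ee_rot: [[-1.0, 0.0, 0.002], [0.0, 1.0, -0.002], [-0.002, -0.002, -1.0]]
force: [-1.7, 0.6, 5.2]
finger_gap: 0.527
finger_force: 52.7
```

Emit:
carry_out([
  [0, 0, 0, 0, 0, 0, -0.05],
  [0, 0, 0, 0, 0, 0, -0.15],
  [0, 0, 0, 0, 0, 0, -0.4],
  [0, 0, 0, 0, 0, 0, -0.7],
  [0, 0, 0, 0, 0, 0, -1],
  [0, 0, 0, 0, 0, 0, -1],
  [0, 0, 0, 0, 0, 0, -1],
  [0, 0, 0, 0, 0, 0, -1],
])

```text
time_s: 19.05
tcp_pos: [462.9, -320.2, 32.2]
ee_rot: [[-1.0, -0.0, 0.0], [-0.0, 1.0, 0.0], [-0.0, 0.0, -1.0]]
force: [-0.5, -0.6, -0.2]
finger_gap: 1.0
finger_force: 0.0
```

Emit:
carry_out([
  [0, 0, 0, 0, 0, -0.01, -1],
  [0, 0, 0, 0, 0, -0.04, -1],
  [0, 0, 0, 0, 0, -0.08, -1],
  [0, 0, 0, 0, 0, -0.12, -1],
  [0, 0, 0, 0, 0, -0.16, -1],
  [0, 0, 0, 0, 0, -0.2, -1],
  [0, 0, 0, 0, 0, -0.2, -1],
])

```text
time_s: 19.75
tcp_pos: [465.5, -322.6, 239.5]
ee_rot: [[-1.0, -0.0, 0.01], [-0.0, 1.0, -0.009], [-0.01, -0.009, -1.0]]
force: [0.2, 0.3, 0.3]
finger_gap: 0.997
finger_force: 0.0
```

Emit:
carry_out([
  [0, 0, 0, -0.022, 0.034, 0, -1],
  [0, 0, 0, -0.044, 0.068, 0, -1],
  [0, 0, 0, -0.066, 0.102, 0, -1],
  [0, 0, 0, -0.088, 0.136, 0, -1],
  [0, 0, 0, -0.11, 0.17, 0, -1],
  [0, 0, 0, -0.13, 0.2, 0, -1],
  [0, 0, 0, -0.138, 0.212, 0, -1],
  [0, 0, 0, -0.138, 0.212, 0, -1],
])

```text
time_s: 20.55
tcp_pos: [601.2, -106.8, 231.8]
ee_rot: [[-1.0, -0.003, -0.001], [-0.003, 1.0, 0.0], [0.001, 0.0, -1.0]]
force: [-0.0, 0.4, 0.2]
finger_gap: 1.002
finger_force: 0.0
```

Run:
```python
from h import *
s=ctrl.read_state();print(s["tcp_pos"])
look("wrist",["flask_large","pad_small"])
look("top",["flask_medium","pad_medium"])
```

```text
[ 601.20131398 -106.75285649  231.80964334]
wrist flask_large 0.69 [280. 200.] zt 99 c 601.5 -108.3 d 60
wrist pad_small 0.67 [293. 164.] zt 20 c 598.3 -103.6 d 78
top flask_medium 0.77 [403. 235.] zt 84 c 463.5 -323.0 d 46
top flask_medium 0.2 [294. 182.] zt 20 c 598.0 -106.4 d 78
top pad_medium 0.88 [385. 236.] zt 20 c 462.1 -321.8 d 105
top pad_medium 0.49 [230. 248.] zt 20 c 452.4 43.9 d 151
```

Emit:
carry_out([
  [0, 0, 0, 0, 0, 0.035, -1],
  [0, 0, 0, 0, 0, 0.07, -1],
  [0, 0, 0, 0, 0, 0.105, -1],
  [0, 0, 0, 0, 0, 0.14, -1],
  [0, 0, 0, 0, 0, 0.168, -1],
  [0, 0, 0, 0, 0, 0.185, -1],
  [0, 0, 0, 0, 0, 0.192, -1],
  [0, 0, 0, 0, 0, 0.192, -1],
], grip_force=70)

```text
time_s: 21.65
tcp_pos: [600.1, -108.8, 39.6]
ee_rot: [[-1.0, 0.001, -0.002], [0.001, 1.0, 0.0], [0.002, 0.0, -1.0]]
force: [0.2, -0.6, -0.0]
finger_gap: 1.002
finger_force: 0.0
```

Emit:
carry_out([
  [0, 0, 0, 0, 0, 0, -0.6],
  [0, 0, 0, 0, 0, 0, -0.45],
  [0, 0, 0, 0, 0, 0, -0.2],
  [0, 0, 0, 0, 0, 0, 1],
  [0, 0, 0, 0, 0, 0, 1],
  [0, 0, 0, 0, 0, 0, 1],
  [0, 0, 0, 0, 0, 0, 1],
])

```text
time_s: 22.35
tcp_pos: [602.0, -108.0, 42.2]
ee_rot: [[-1.0, 0.0, 0.003], [0.0, 1.0, 0.0], [-0.003, 0.0, -1.0]]
force: [-0.3, 2.0, 6.8]
finger_gap: 0.688
finger_force: 75.4
```

Emit:
carry_out([
  [0, 0, 0, 0, 0, -0.005, 1],
  [0, 0, 0, 0, 0, -0.02, 1],
  [0, 0, 0, 0, 0, -0.045, 1],
  [0, 0, 0, 0, 0, -0.075, 1],
  [0, 0, 0, 0, 0, -0.1, 1],
  [0, 0, 0, 0, 0, -0.115, 1],
  [0, 0, 0, 0, 0, -0.12, 1],
  [0, 0, 0, 0, 0, -0.12, 1],
])

```text
time_s: 23.15
tcp_pos: [600.3, -108.3, 160.0]
ee_rot: [[-1.0, -0.0, -0.001], [-0.0, 1.0, -0.0], [0.001, -0.0, -1.0]]
force: [0.2, -0.6, -7.2]
finger_gap: 0.689
finger_force: 76.3
```

Emit:
carry_out([
  [0, 0, 0, 0, 0.01, 0, 1],
  [0, 0, 0, 0, 0.03, 0, 1],
  [0, 0, 0, 0, 0.06, 0, 1],
  [0, 0, 0, 0, 0.09, 0, 1],
  [0, 0, 0, -0.002, 0.12, 0, 1],
  [0, 0, 0, -0.003, 0.15, 0, 1],
  [0, 0, 0, -0.004, 0.18, 0, 1],
  [0, 0, 0, -0.005, 0.21, 0, 1],
])

```text
time_s: 23.95
tcp_pos: [604.3, 103.7, 158.4]
ee_rot: [[-1.0, -0.0, -0.004], [-0.0, 1.0, 0.0], [0.004, 0.0, -1.0]]
force: [0.7, 0.3, -7.6]
finger_gap: 0.685
finger_force: 76.4
```

Emit:
carry_out([
  [0, 0, 0, -0.001, 0.03, 0, 1],
  [0, 0, 0, -0.002, 0.06, 0, 1],
  [0, 0, 0, -0.003, 0.09, 0, 1],
  [0, 0, 0, -0.003, 0.115, 0, 1],
  [0, 0, 0, -0.004, 0.133, 0, 1],
  [0, 0, 0, -0.004, 0.142, 0, 1],
  [0, 0, 0, -0.004, 0.1445, 0, 1],
  [0, 0, 0, -0.004, 0.1445, 0, 1],
])

```text
time_s: 24.75
tcp_pos: [609.6, 245.7, 159.9]
ee_rot: [[-1.0, -0.0, -0.001], [-0.0, 1.0, -0.001], [0.001, -0.001, -1.0]]
force: [-0.5, -0.1, -7.2]
finger_gap: 0.687
finger_force: 76.6
```

Run:
```python
from h import *
s=ctrl.read_state();print(s["tcp_pos"])
look("wrist",["flask_large","pad_large"],"w4")
```

```text
[609.61841477 245.66374532 159.88393096]
wrist flask_large 0.79 [281. 283.] zt 216 c 600.6 245.1 d 57
wrist pad_large 0.69 [282. 182.] zt 20 c 609.9 247.0 d 129
```

View pics/w4.png

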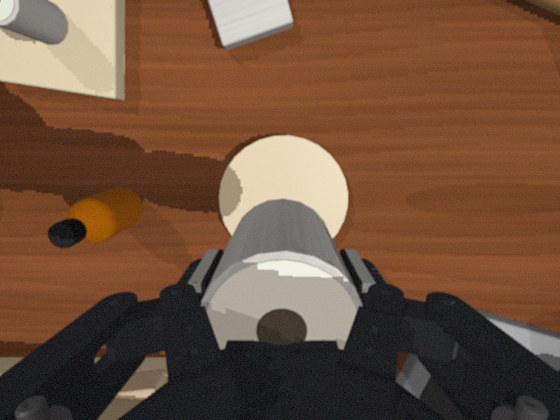

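Run:
```python
from h import *
p=ctrl.snapshot("wrist")
r=ctrl.trace(p,"flask_large")[0]
X=w(p,r["region"]); print(np.percentile(X[:,2],[50,80,95,99]))
T=X[X[:,2]>np.percentile(X[:,2],95)-4]; print(T[:,0].min(),T[:,0].max(),T[:,1].min(),T[:,1].max())
m=np.zeros((420,560),bool); m[322:334,274:290]=1
print("hole",w(p,m).mean(0))
```

```text
[215.21633219 215.94313367 216.49979371 217.01888802]
579.5040238004603 618.0490242956787 216.5475320962832 272.10937047808574
hole [608.72553456 244.23207418 216.03407026]
```

The flask hangs upright, with its sprue hole at (282,328), over the pad at (283,195). I'm adding a 1.5 mm nudge in y and lowering it.

Emit:
carry_out([
  [0, 0, 0, 0, 0.0015, 0.01, 1],
  [0, 0, 0, 0, 0.0015, 0.035, 1],
  [0, 0, 0, 0, 0.0015, 0.065, 1],
  [0, 0, 0, 0, 0.0015, 0.09, 1],
  [0, 0, 0, 0, 0.0015, 0.106, 1],
  [0, 0, 0, 0, 0.0015, 0.114, 1],
  [0, 0, 0, 0, 0.0015, 0.118, 1],
  [0, 0, 0, 0, 0.0015, 0.118, 1],
])

```text
time_s: 25.8
tcp_pos: [610.2, 247.7, 43.0]
ee_rot: [[-1.0, 0.0, 0.001], [0.0, 1.0, 0.0], [-0.001, 0.0, -1.0]]
force: [-0.4, 0.3, -6.5]
finger_gap: 0.682
finger_force: 76.8
```

Emit:
carry_out([
  [0, 0, 0, 0, 0, 0.001, 1],
  [0, 0, 0, 0, 0, 0.0015, 1],
  [0, 0, 0, 0, 0, 0.002, 1],
  [0, 0, 0, 0, 0, 0.002, 1],
  [0, 0, 0, 0, 0, 0.002, 1],
])

```text
time_s: 26.3
tcp_pos: [611.2, 248.1, 42.2]
ee_rot: [[-1.0, -0.0, 0.004], [-0.0, 1.0, 0.001], [-0.004, 0.001, -1.0]]
force: [-1.2, 0.2, 5.9]
finger_gap: 0.694
finger_force: 76.9
```

Emit:
carry_out([
  [0, 0, 0, 0, 0, 0, -0.4],
  [0, 0, 0, 0, 0, 0, -0.5],
  [0, 0, 0, 0, 0, 0, -0.7],
  [0, 0, 0, 0, 0, 0, -1],
  [0, 0, 0, 0, 0, 0, -1],
  [0, 0, 0, 0, 0, 0, -1],
  [0, 0, 0, 0, 0, 0, -1],
])

```text
time_s: 27.0
tcp_pos: [609.8, 247.7, 40.2]
ee_rot: [[-1.0, -0.0, -0.0], [-0.0, 1.0, 0.0], [0.0, 0.0, -1.0]]
force: [-0.3, 0.8, -0.1]
finger_gap: 1.0
finger_force: 0.0
```

Emit:
carry_out([
  [0, 0, 0, 0, 0, -0.01, -1],
  [0, 0, 0, 0, 0, -0.04, -1],
  [0, 0, 0, 0, 0, -0.08, -1],
  [0, 0, 0, 0, 0, -0.12, -1],
  [0, 0, 0, 0, 0, -0.16, -1],
  [0, 0, 0, 0, 0, -0.19, -1],
  [0, 0, 0, 0, 0, -0.19, -1],
])

```text
time_s: 27.7
tcp_pos: [612.5, 248.6, 237.2]
ee_rot: [[-1.0, -0.0, 0.011], [-0.0, 1.0, 0.003], [-0.011, 0.003, -1.0]]
force: [0.1, -0.1, 0.0]
finger_gap: 1.0
finger_force: 0.0
```

Emit:
carry_out([
  [0, 0, 0, 0.027, -0.035, 0, -1],
  [0, 0, 0, 0.054, -0.07, 0, -1],
  [0, 0, 0, 0.081, -0.104, 0, -1],
  [0, 0, 0, 0.108, -0.138, 0, -1],
  [0, 0, 0, 0.134, -0.172, 0, -1],
  [0, 0, 0, 0.152, -0.195, 0, -1],
  [0, 0, 0, 0.158, -0.202, 0, -1],
  [0, 0, 0, 0.158, -0.202, 0, -1],
])

```text
time_s: 28.5
tcp_pos: [451.2, 45.3, 230.5]
ee_rot: [[-1.0, 0.002, 0.0], [0.002, 1.0, 0.0], [-0.0, 0.0, -1.0]]
force: [1.0, -0.3, 0.8]
finger_gap: 1.003
finger_force: 0.0
```

Run:
```python
from h import *
s=ctrl.read_state();print(s["tcp_pos"])
look("wrist",["flask_small"])
look("top",["flask_large","pad_large","pad_small"])
look("side",["pad_small","flask_large"])
```

```text
[451.20086344  45.2539664  230.4515681 ]
wrist flask_small 0.61 [281. 192.] zt 71 c 452.6 45.3 d 34
top flask_large 0.67 [130. 161.] zt 97 c 612.1 245.2 d 61
top pad_large 0.65 [152. 161.] zt 19 c 612.6 243.9 d 130
top pad_small 0.56 [297. 172.] zt 19 c 600.0 -106.6 d 79
side pad_small 0.6 [254. 211.] zt 17 c 599.1 -102.2 d 83
side pad_small 0.29 [103. 256.] zt 96 c 610.7 248.0 d 63
side flask_large 0.96 [104. 256.] zt 96 c 610.7 248.0 d 63
```

Emit:
carry_out([
  [0, 0, 0, 0, 0, 0.045, -1],
  [0, 0, 0, 0, 0, 0.09, -1],
  [0, 0, 0, 0, 0, 0.13, -1],
  [0, 0, 0, 0, 0, 0.16, -1],
  [0, 0, 0, 0, 0, 0.18, -1],
  [0, 0, 0, 0, 0, 0.195, -1],
  [0, 0, 0, 0, 0, 0.202, -1],
  [0, 0, 0, 0, 0, 0.202, -1],
], grip_force=40)

```text
time_s: 29.75
tcp_pos: [451.5, 45.9, 27.6]
ee_rot: [[-1.0, -0.0, -0.002], [-0.0, 1.0, 0.0], [0.002, 0.0, -1.0]]
force: [0.8, 0.1, -0.0]
finger_gap: 0.997
finger_force: 0.0
```

Emit:
carry_out([
  [0, 0, 0, 0, 0, 0, 0],
  [0, 0, 0, 0, 0, 0, 0.2],
  [0, 0, 0, 0, 0, 0, 0.4],
  [0, 0, 0, 0, 0, 0, 1],
  [0, 0, 0, 0, 0, 0, 1],
  [0, 0, 0, 0, 0, 0, 1],
  [0, 0, 0, 0, 0, 0, 1],
  [0, 0, 0, 0, 0, 0, 1],
])

```text
time_s: 30.55
tcp_pos: [452.4, 45.8, 29.1]
ee_rot: [[-1.0, 0.0, 0.001], [0.0, 1.0, 0.0], [-0.001, 0.0, -1.0]]
force: [-0.3, 0.2, 6.6]
finger_gap: 0.384
finger_force: 39.5
```

Emit:
carry_out([
  [0, 0, 0, 0, 0, -0.005, 1],
  [0, 0, 0, 0, 0, -0.02, 1],
  [0, 0, 0, 0, 0, -0.045, 1],
  [0, 0, 0, 0, 0, -0.075, 1],
  [0, 0, 0, 0, 0, -0.1, 1],
  [0, 0, 0, 0, 0, -0.115, 1],
  [0, 0, 0, 0, 0, -0.12, 1],
  [0, 0, 0, 0, 0, -0.12, 1],
])

```text
time_s: 31.35
tcp_pos: [451.8, 45.7, 148.6]
ee_rot: [[-1.0, -0.0, 0.001], [-0.0, 1.0, 0.0], [-0.001, 0.0, -1.0]]
force: [-0.0, -0.1, -1.2]
finger_gap: 0.389
finger_force: 39.9
```

Emit:
carry_out([
  [0, 0, 0, -0.01, -0.01, 0, 1],
  [0, 0, 0, -0.03, -0.03, 0, 1],
  [0, 0, 0, -0.05, -0.05, 0, 1],
  [0, 0, 0, -0.07, -0.07, 0, 1],
  [0, 0, 0, -0.09, -0.09, 0, 1],
  [0, 0, 0, -0.105, -0.105, 0, 1],
  [0, 0, 0, -0.11, -0.115, 0, 1],
  [0, 0, 0, -0.11, -0.116, 0, 1],
])

```text
time_s: 32.15
tcp_pos: [562.0, -71.8, 146.8]
ee_rot: [[-1.0, 0.002, -0.002], [0.002, 1.0, 0.0], [0.002, 0.0, -1.0]]
force: [-0.1, -0.4, -1.5]
finger_gap: 0.389
finger_force: 40.1
```

Emit:
carry_out([
  [0, 0, 0, -0.007, -0.006, 0, 1],
  [0, 0, 0, -0.017, -0.015, 0, 1],
  [0, 0, 0, -0.027, -0.025, 0, 1],
  [0, 0, 0, -0.034, -0.032, 0, 1],
  [0, 0, 0, -0.037, -0.035, 0, 1],
  [0, 0, 0, -0.037, -0.035, 0, 1],
  [0, 0, 0, -0.037, -0.035, 0, 1],
])

```text
time_s: 32.85
tcp_pos: [598.4, -105.0, 148.1]
ee_rot: [[-1.0, 0.0, -0.001], [0.0, 1.0, 0.001], [0.001, 0.001, -1.0]]
force: [-0.0, 1.1, -1.5]
finger_gap: 0.386
finger_force: 40.1
```

Run:
```python
from h import *
s=ctrl.read_state();print(s["tcp_pos"])
look("wrist",["flask_small","pad_small"],"w5")
look("top",["pad_small"])
```

```text
[ 598.4285052  -105.03363807  148.1041831 ]
wrist flask_small 0.68 [282. 284.] zt 189 c 598.9 -105.8 d 35
wrist pad_small 0.97 [282. 199.] zt 20 c 599.3 -104.3 d 80
top pad_small 0.57 [299. 176.] zt 20 c 599.4 -106.5 d 79
```

View pics/w5.png

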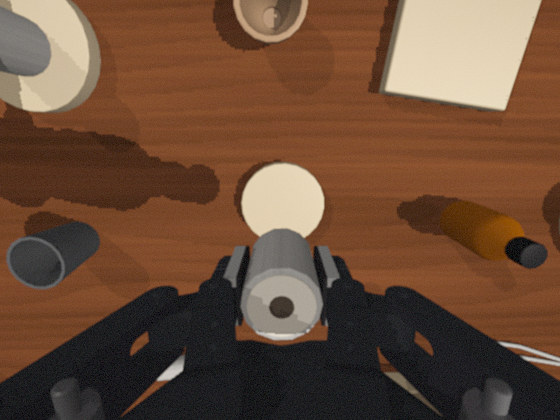

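The small flask at (282,300) is upright over the small pad at (283,203), about 1 mm off centre. Setting it down.

Emit:
carry_out([
  [0, 0, 0, -0.0005, 0.001, 0.01, 1],
  [0, 0, 0, -0.0005, 0.001, 0.035, 1],
  [0, 0, 0, -0.0005, 0.001, 0.065, 1],
  [0, 0, 0, -0.0005, 0.001, 0.09, 1],
  [0, 0, 0, -0.0005, 0.001, 0.106, 1],
  [0, 0, 0, -0.0005, 0.001, 0.114, 1],
  [0, 0, 0, -0.0005, 0.001, 0.118, 1],
  [0, 0, 0, -0.0005, 0.001, 0.118, 1],
])

```text
time_s: 33.9
tcp_pos: [599.5, -104.2, 30.3]
ee_rot: [[-1.0, -0.0, 0.0], [-0.0, 1.0, 0.0], [-0.0, 0.0, -1.0]]
force: [-0.6, -0.0, -1.0]
finger_gap: 0.389
finger_force: 40.1
```

Emit:
carry_out([
  [0, 0, 0, 0, 0, 0.001, 1],
  [0, 0, 0, 0, 0, 0.0015, 1],
  [0, 0, 0, 0, 0, 0.002, 1],
  [0, 0, 0, 0, 0, 0.002, 1],
  [0, 0, 0, 0, 0, 0.002, 1],
])

```text
time_s: 34.4
tcp_pos: [599.9, -104.4, 29.1]
ee_rot: [[-1.0, -0.0, 0.001], [-0.0, 1.0, -0.0], [-0.001, -0.0, -1.0]]
force: [-0.9, -0.0, 3.3]
finger_gap: 0.39
finger_force: 40.3
```

Emit:
carry_out([
  [0, 0, 0, 0, 0, 0, 0.2],
  [0, 0, 0, 0, 0, 0, 0.1],
  [0, 0, 0, 0, 0, 0, -0.2],
  [0, 0, 0, 0, 0, 0, -0.6],
  [0, 0, 0, 0, 0, 0, -1],
  [0, 0, 0, 0, 0, 0, -1],
  [0, 0, 0, 0, 0, 0, -1],
  [0, 0, 0, 0, 0, 0, -1],
])

```text
time_s: 35.2
tcp_pos: [599.4, -104.3, 28.3]
ee_rot: [[-1.0, 0.0, 0.0], [0.0, 1.0, 0.0], [-0.0, 0.0, -1.0]]
force: [-0.5, -0.4, 0.1]
finger_gap: 0.999
finger_force: 0.0
```

Emit:
carry_out([
  [0, 0, 0, 0, 0, -0.01, -1],
  [0, 0, 0, 0, 0, -0.04, -1],
  [0, 0, 0, 0, 0, -0.08, -1],
  [0, 0, 0, 0, 0, -0.12, -1],
  [0, 0, 0, 0, 0, -0.16, -1],
  [0, 0, 0, 0, 0, -0.2, -1],
  [0, 0, 0, 0, 0, -0.2, -1],
  [0, 0, 0, 0, 0, -0.2, -1],
])

```text
time_s: 36.0
tcp_pos: [599.8, -104.4, 230.2]
ee_rot: [[-1.0, -0.0, 0.003], [-0.0, 1.0, -0.001], [-0.003, -0.001, -1.0]]
force: [0.6, -0.5, -0.8]
finger_gap: 0.999
finger_force: 0.0
```

Emit:
carry_out([
  [0, 0, 0, 0.03, 0.02, 0, -1],
  [0, 0, 0, 0.06, 0.04, 0, -1],
  [0, 0, 0, 0.1, 0.06, 0, -1],
  [0, 0, 0, 0.14, 0.08, 0, -1],
  [0, 0, 0, 0.17, 0.1, 0, -1],
  [0, 0, 0, 0.18, 0.1, 0, -1],
  [0, 0, 0, 0.18, 0.1, 0, -1],
  [0, 0, 0, 0.18, 0.1, 0, -1],
])

```text
time_s: 36.8
tcp_pos: [420.2, -4.8, 228.0]
ee_rot: [[-1.0, 0.0, 0.001], [0.0, 1.0, -0.0], [-0.001, -0.0, -1.0]]
force: [0.8, -0.1, 0.3]
finger_gap: 0.998
finger_force: 0.0
```

Run:
```python
from h import *
L="flask_small flask_medium flask_large pad_small pad_medium pad_large bottle crucible cup".split()
look("top",L,"top9",2); look("side",L,"side9",2)
```

```text
top flask_small 0.78 [451. 237.] zt 52 c 459.2 -430.8 d 34
top flask_small 0.75 [299. 168.] zt 70 c 600.4 -107.4 d 33
top flask_medium 0.95 [405. 235.] zt 84 c 463.2 -322.5 d 45
top flask_large 0.95 [129. 162.] zt 97 c 611.8 244.7 d 59
top pad_small 0.69 [299. 177.] zt 20 c 599.9 -106.4 d 79
top pad_medium 0.71 [390. 238.] zt 20 c 462.2 -321.4 d 104
top pad_large 0.76 [148. 173.] zt 19 c 611.2 242.8 d 129
top bottle 0.8 [213. 159.] zt 95 c 619.2 75.4 d 20
top crucible 0.69 [301. 246.] zt 42 c 438.2 -115.8 d 55
top crucible 0.45 [228. 226.] zt 20 c 483.2 39.5 d 114
top cup 0.62 [399. 147.] zt 60 c 641.0 -319.5 d 49
side flask_small 0.83 [255. 196.] zt 67 c 599.3 -102.4 d 34
side flask_small 0.72 [405. 199.] zt 49 c 356.1 -349.1 d 38
side flask_medium 0.88 [358. 183.] zt 81 c 461.7 -317.4 d 46
side flask_large 0.8 [102. 257.] zt 96 c 610.1 248.4 d 62
side pad_small 0.73 [256. 215.] zt 17 c 597.2 -101.7 d 82
side pad_medium 0.94 [356. 200.] zt 17 c 461.3 -316.7 d 106
side pad_large 0.7 [113. 285.] zt 18 c 609.3 247.9 d 131
side bottle 0.91 [180. 224.] zt 92 c 617.1 80.4 d 21
side crucible 0.93 [313. 225.] zt 41 c 437.2 -111.8 d 57
side cup 0.92 [303. 168.] zt 56 c 640.6 -315.4 d 54
```

View pics/side9.png

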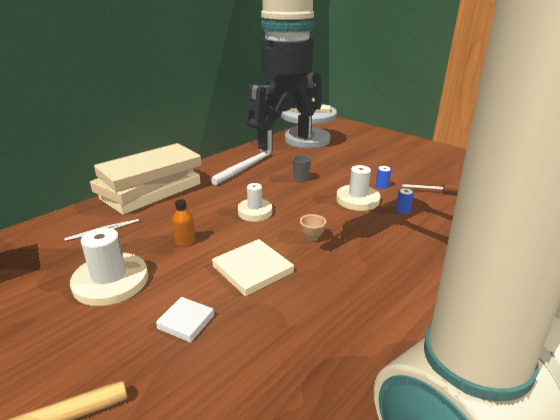

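View pics/top9.png

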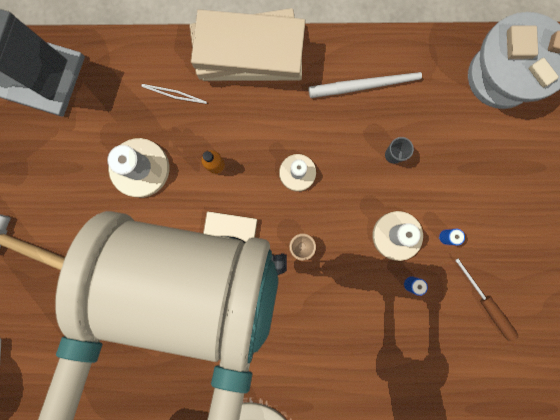

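The pictures show the small flask at (299,168), the medium at (408,235) and the large at (123,160). Each is upright and centred on its own pad, and the tile and bystanders are undisturbed.

```bash
python3 -c "from cell import ctrl; print(ctrl.finish_job())"
```

```text
the job is handed in; nothing more can be done
None
```

The job is handed in: each flask stands upright on its own pad, within about 2 mm of the middle by the cameras; the bottle, crucible and cup were not moved, and it took about 37 s of the 120 s.

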